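Load the full screw cassette into the feeder dock

TASK

Three identical closed screw cassettes stand on the bench; one is full and clearly heavier, the other two are almost empty. Lift them to find the full one, set it lid up into the recess of the feeder dock without dropping it, and press it down past the spring catches until its lid is flush with the deck. Leave the two empty ones standing upright on the bench, do not drop any cassette, and leave the oilstone, the cup and the screwdriver where they lie.

Things in the scene. Friction and masses are not known exactly. Their poses are not given: they have to be found in the camera images.
- cassette_1: closed grey plastic screw cassette with steel lid, 60 (its x) x 36 (its y) x 40 mm (z up); origin: centre of its underside. All three look alike: the full one weighs 0.31 to 0.39 kg, the others 0.09 kg each; which is full changes. A groove crosses each short end 11 to 23 mm up; the long sides, 36 mm apart, are plain to grip. The same after a half turn about z.
- cassette_2: closed grey plastic screw cassette with steel lid, 60 (its x) x 36 (its y) x 40 mm (z up); origin: centre of its underside. All three look alike: the full one weighs 0.31 to 0.39 kg, the others 0.09 kg each; which is full changes. A groove crosses each short end 11 to 23 mm up; the long sides, 36 mm apart, are plain to grip. The same after a half turn about z.
- cassette_3: closed grey plastic screw cassette with steel lid, 60 (its x) x 36 (its y) x 40 mm (z up); origin: centre of its underside. All three look alike: the full one weighs 0.31 to 0.39 kg, the others 0.09 kg each; which is full changes. A groove crosses each short end 11 to 23 mm up; the long sides, 36 mm apart, are plain to grip. The same after a half turn about z.
- dock: feeder dock fixed to the bench: grey block 140 (x) x 105 (y) x 46 mm high, flat aluminium deck, outlet spout at its +x end; origin at the centre of its underside, z up. In its middle a recess 63 (x) x 39 (y) x 40 mm deep, mouth chamfered 3 mm. A cassette fits lid up, its x along the dock's x (either way round), 1.5 mm clear on each side.
- dock_mouth (a point): centre of the recess's mouth, level with the deck (46 mm over the bench), axes as the dock's. Two sprung catches in the short ends stop a cassette set in gently, about 20 mm proud; pushing its lid down with 10 to 20 N drives it past them to the bottom, where it stays, lid level with the deck, underside 40 mm below this point.
- dock_seat: fixed steel plate that is the bottom of the recess, its upper face 6 mm above the bench; its origin coincides with the dock's origin.
- oilstone_block: bystander: grey oilstone in a steel shoe, 72 x 30 x 22 mm, lying right of the cassettes; origin at the centre of its underside
- alu_cup: bystander: small aluminium cup, 33 mm across, 34 mm high, standing beside the vice; origin at the centre of its underside
- hex_driver: bystander: screwdriver with a red handle, 170 mm long along its y axis, 24 mm thick, lying near the front edge on the left; origin at the centre of its underside

How it is judged (in metres and radians):
On the way, in this order (a step that is already met when the one before it is completed fails the run):
1. a cassette has been lifted clear of the bench (height (world z) of any of cassette_1, cassette_2, cassette_3 above 0.02 m), for 0.1 s.
2. a cassette stands in the recess, still proud of the deck (((z of cassette_1 in the frame of dock_mouth between -0.034 and -0.008 m and horizontal distance between cassette_1 and dock_mouth below 0.006 m) or (z of cassette_2 in the frame of dock_mouth between -0.034 and -0.008 m and horizontal distance between cassette_2 and dock_mouth below 0.006 m) or (z of cassette_3 in the frame of dock_mouth between -0.034 and -0.008 m and horizontal distance between cassette_3 and dock_mouth below 0.006 m))), for 0.1 s.
At the end, for the whole second after the job is handed in: one cassette is home and still: underside 38 mm or more below the deck (flush within 2 mm), within 5 mm of centre and 0.05 rad of level, bearing on the seat plate with over 2 N (only the full one can); the other two stand on the bench (within 5 mm), upright within 0.1 rad, still (((z of cassette_1 in the frame of dock_mouth below -0.038 m and horizontal distance between cassette_1 and dock_mouth below 0.005 m and angle between cassette_1's own z axis and vertical below 0.05 rad and contact force between cassette_1 and dock_seat above 2 N and linear speed of each of cassette_1, cassette_2, cassette_3 below 0.02 m/s and height (world z) of cassette_2 between -0.005 and 0.005 m and angle between each of cassette_2, cassette_3's own z axis and vertical below 0.1 rad and height (world z) of cassette_3 between -0.005 and 0.005 m) or (z of cassette_2 in the frame of dock_mouth below -0.038 m and horizontal distance between cassette_2 and dock_mouth below 0.005 m and angle between cassette_2's own z axis and vertical below 0.05 rad and contact force between cassette_2 and dock_seat above 2 N and linear speed of each of cassette_2, cassette_1, cassette_3 below 0.02 m/s and height (world z) of cassette_1 between -0.005 and 0.005 m and angle between each of cassette_1, cassette_3's own z axis and vertical below 0.1 rad and height (world z) of cassette_3 between -0.005 and 0.005 m) or (z of cassette_3 in the frame of dock_mouth below -0.038 m and horizontal distance between cassette_3 and dock_mouth below 0.005 m and angle between cassette_3's own z axis and vertical below 0.05 rad and contact force between cassette_3 and dock_seat above 2 N and linear speed of each of cassette_3, cassette_1, cassette_2 below 0.02 m/s and height (world z) of cassette_1 between -0.005 and 0.005 m and angle between each of cassette_1, cassette_2's own z axis and vertical below 0.1 rad and height (world z) of cassette_2 between -0.005 and 0.005 m))); the robot touches nothing.
It fails at once if a cassette is dropped: it falls free, untouched by the fingers, faster than 0.7 m/s (a fall of about 25 mm) ((linear speed of cassette_1 above 0.7 m/s and contact force between cassette_1 and the fingers below 0.05 N) or (linear speed of cassette_2 above 0.7 m/s and contact force between cassette_2 and the fingers below 0.05 N) or (linear speed of cassette_3 above 0.7 m/s and contact force between cassette_3 and the fingers below 0.05 N)).
It fails at once if the oilstone, cup or screwdriver is moved more than 30 mm (distance of any of oilstone_block, alu_cup, hex_driver from where it was at the start of the episode above 0.03 m).
It also fails if it takes over 64 s, if anything falls off the work surface, if the arm or the gripper's body presses on something with over 40 N, if the wrist force passes 120 N, or if a joint passes its speed limit or range.

ROBOT

A 6-joint arm with a two-finger parallel gripper is mounted at the origin on a cart in front of the work surface, level with it; the furniture and walls round the work are solid. World frame = base frame: x ahead of the robot, y to its left, z up, the work surface at z = 0. Lengths are in m, angles in degrees, forces in N, time in s.
With the tool pointing down it reaches from about 0.375 to 0.9 m from the base axis. Payload 3.1 kg.
Tool frame: the origin (TCP) lies on the front face of the gripper's body, between the roots of the fingers; the fingertips stand 73 mm ahead of it and the grasp point (between the pads) lies 54 mm ahead of it; z points along the fingers, y is the direction in which the jaws open and shut (so a half turn about z gives the same grasp; the last joint's range is limited). The gripper opens to 85 mm and grips with 20 to 120 N. Pads are 22 mm wide; open, the fingers measure 114 mm over their backs; the gripper's body (76 mm by 85 mm) begins 54 mm behind the grasp point. The pads swing forward as they close: fully open they stand 13 mm farther back than shut.
Start: joints at [-77.836, 30.224, 82.088, -0, 67.689, -10.227], TCP at [0.238, -0.578, 0.304] pointing down, gripper open.
Joint ranges: [-176.69, 176.69], [-43.24, 126.21], [12.49, 139.97], [-82, 262], [0, 151.66], [-163.58, 163.58]. Speed limits (degrees/s): [159.86, 159.86, 180, 180, 180, 180].

INTERFACE

Orientations are given as [roll, pitch, yaw] about the fixed x, y, z axes, in that order (R = Rz(yaw) Ry(pitch) Rx(roll)).
In Python, from plant import bot gives the robot as it stands.
- The arm moves only by the tool carry_out, never from a script. Its argument "targets" is a list of rows, each a list of 3 entries, a list of its own where there are three numbers: the shift along the world's x, y, z in m, then the turn about the world's z in degrees, then the closure, from -1 (fully open) to 1 (shut). A call has 1 to 20 rows; each row shifts and turns the commanded pose from where the row before left it; what a row does not reach is not made up. A row lasts 1/8 s, in which the tool goes at most 62.5 mm and 10.7 degrees, less where a joint would pass 70% of its speed; a pose out of reach is approached as far as the arm can. A call is refused whole if a number of a shift passes 0.0625 or a number of a turn 10.7, either way. A call with a gripper value outside its range is refused whole. The fingers move at their own pace and stop on an object; "squeeze" is the grip in N (left out, the last holds). Time passes only in rows, so rows that do not move let the fingers close. It gives the time, the measured TCP pose, the force and the opening at its end, in the units of the state.
- bot.get_state(): the state, without advancing time (a new reading comes with each control period).
- bot.camera(name): name is "scene" or "top"; returns a dict with "color" (384x512x3 uint8, red, green, blue), "range_z" (384x512 float32, m along the optical axis (not along the pixel's ray), 0 where there is no reading), "K" (3x3 intrinsics, pixels), "cam_to_world" (4x4, takes a point from camera to world coordinates). Camera axes: x right, y down, z forward; pixel columns grow to the right and rows downward; lengths in m; the calibration is good to about 2 mm. A picture is of the moment at which its call begins.
- bot.finish_job(): hands the job in, once; it reports no verdict.
The state is a dict: "time_s": time; "joint_pos": joint angles; "qd": joint speeds; "effort": joint torques, N m; "tcp_pos": TCP position; "orientation": TCP orientation; "ft_force": force on the tool from outside, world axes, zero at the start; "torque": the same for the moment, N m; "gripper_width": opening from 0.0 (shut) to 1.0 (fully open).
Only numpy, scipy, OpenCV 4.12 (cv2) and the standard library are available. Lean on these libraries where they do the work, as an engineer would, in place of code of your own. Each camera call takes 0.05 s, during which the arm holds its last target.

## Working session

There is one attempt and no reset: what is moved stays moved. The work goes in short steps, Python scripts to look and compute and a tool call to move; the robot and the scene stay as the last step left them, time stands still between calls to the robot, and variables do not carry over. Pictures are saved under pics/ and viewed, and the job is handed in when it is done.

Besides the shell and the picture viewer there is one more tool, called after "Call:" by a JSON object that holds its "api" and its "payload". carry_out: Moves the arm, as the interface text tells. Its arguments: {"type":"object","properties":{"targets":{"type":"array"},"squeeze":{"type":"number"}},"required":["targets"]}

```bash
ls; mkdir -p pics; python3 - <<'E'
from plant import bot
import cv2,numpy as np
print(bot.get_state())
for n in("scene","top"):
    c=bot.camera(n); np.savez(f"pics/{n}0.npz",**c)
    cv2.imwrite(f"pics/{n}0.png",cv2.cvtColor(c["color"],cv2.COLOR_RGB2BGR)); print(n,c["K"],c["cam_to_world"])
E
```

```text
pics
{'time_s': 0.0, 'joint_pos': array([-7.78366153e+01,  3.02795811e+01,  8.21543196e+01,  2.24671559e-03,
        6.76883175e+01, -1.02273731e+01]), 'qd': array([ 0.00023411, -0.01410352,  0.05220163,  0.00483577, -0.00453034,
       -0.10771777]), 'effort': array([ 5.43609040e-04, -4.42347372e+01, -1.78020698e+01, -2.61038222e-04,
        8.30325647e-03, -7.35824244e-06]), 'tcp_pos': array([ 0.2379949 , -0.57733215,  0.30293831]), 'orientation': array([-1.79880092e+02, -2.37441391e-02,  2.23898778e+01]), 'ft_force': array([-0.59669253, -0.32035657,  0.16018267]), 'torque': array([-0.06408977,  0.03719218,  0.00117124]), 'gripper_width': 0.9963340127761201}
scene [[400.10188444   0.         256.37242536]
 [  0.         400.10188444 189.76026484]
 [  0.           0.           1.        ]] [[-0.83984528 -0.37965772  0.38796898  0.09603532]
 [-0.54274889  0.59934778 -0.58839262  0.5817123 ]
 [-0.00914054 -0.7047285  -0.70941821  0.81279827]
 [ 0.          0.          0.          1.        ]]
top [[422.72444065   0.         249.0929281 ]
 [  0.         422.72444065 199.10895619]
 [  0.           0.           1.        ]] [[-0.00804584 -0.98371592  0.17955016  0.26484152]
 [-0.99995379  0.00885972  0.00373147 -0.05161949]
 [-0.00526147 -0.17951184 -0.98374174  1.47002189]
 [ 0.          0.          0.          1.        ]]
```

View pics/scene0.png

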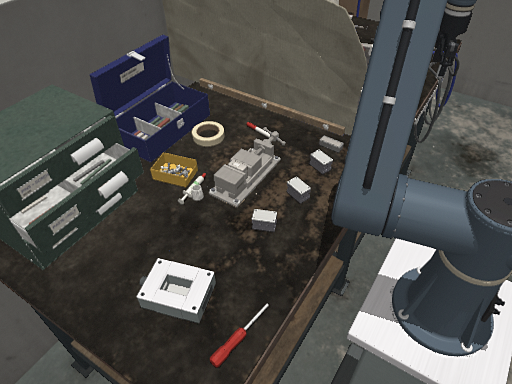

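View pics/top0.png

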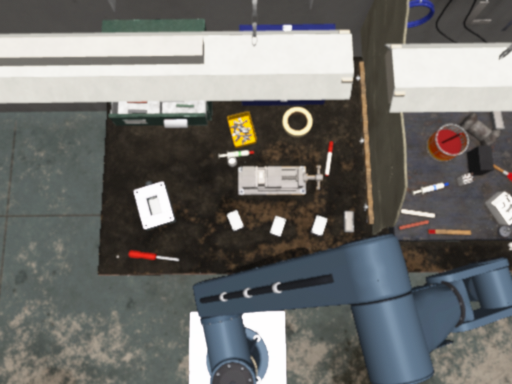

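The scene view shows the three cassettes at about (264,220), (299,189) and (321,160), the oilstone at (332,143) and the dock at (177,288). In the top view the cassettes are at (235,220), (278,226) and (319,225), the oilstone at (349,221), the dock at (154,205) and the driver at (150,256).

```bash
cat > h.py <<'E'
import numpy as np,cv2
def world(c):
    d=c["range_z"];K=c["K"];T=c["cam_to_world"]
    v,u=np.mgrid[:d.shape[0],:d.shape[1]]
    p=np.stack([(u-K[0,2])/K[0,0]*d,(v-K[1,2])/K[1,1]*d,d],-1)
    w=p@T[:3,:3].T+T[:3,3]; w[d<=0]=np.nan
    return w
def ray(c,uv,z):
    K=c["K"];T=c["cam_to_world"];uv=np.asarray(uv,float).reshape(-1,2)
    d=np.c_[(uv-K[:2,2])/K[0,0],np.ones(len(uv))]@T[:3,:3].T
    t=(z-T[2,3])/d[:,2]
    return (T[:3,3]+d*t[:,None])[:,:2]
def rect(c,m,z):
    """contours of mask -> rectangle on plane z"""
    out=[]
    cs,_=cv2.findContours(m.astype(np.uint8),cv2.RETR_EXTERNAL,cv2.CHAIN_APPROX_NONE)
    for k in cs:
        if cv2.contourArea(k)<40: continue
        xy=ray(c,k[:,0,:],z)*1000
        r=cv2.minAreaRect(xy.astype(np.float32))
        (cx,cy),(w,h),a=r
        if w<h: w,h,a=h,w,a+90
        a=(a+90)%180-90
        out.append((k[:,0].mean(0).round().tolist(),round(cx,1),round(cy,1),round(w,1),round(h,1),round(a,1)))
    return out
E
python3 - <<'E'
import numpy as np,cv2
from h import *
for n in("top","scene"):
    c=dict(np.load(f"pics/{n}0.npz")); w=world(c)
    z=w[...,2]
    g=c["color"].astype(int); lo=g.min(-1)
    print(n, "bench z", [np.nanmedian(z[v,u]).round(4) for u,v in ([(255,245),(200,240)] if n=="top" else [(200,250),(300,250)])])
    m=(z>.03)&(z<.06)&(w[...,0]>.3)&(w[...,0]<.62)&(w[...,1]<.35)&(w[...,1]>-.5)
    print("depthmask",*rect(c,m,.04),sep="\n")
    m2=m&(lo>130)
    print("bright",*rect(c,m2,.04),sep="\n")
    m=(lo>150)&(w[...,0]<.62)&(w[...,0]>.3)&(w[...,1]>.1)&(w[...,1]<.4)&(z>.03)
    print("dock46",*rect(c,m,.046),sep="\n")
    s=g[150:350,100:400] 
E
python3 - <<'E'
import cv2
for n,(x0,y0,x1,y1) in dict(top=(120,140,380,270),scene=(120,110,370,330)).items():
    i=cv2.imread(f"pics/{n}0.png")[y0:y1,x0:x1]
    cv2.imwrite(f"pics/{n}0z.png",cv2.resize(i,None,fx=2.7 if n=="scene" else 3,fy=2.7 if n=="scene" else 3,interpolation=cv2.INTER_CUBIC))
E
```

```text
top bench z [np.float64(0.0018), np.float64(-0.0018)]
depthmask
([278.0, 226.0], 431.4, -142.9, 60.6, 35.3, -19.6)
([319.0, 225.0], 432.5, -283.5, 60.3, 36.3, -20.2)
([235.0, 221.0], 452.5, 1.8, 60.6, 35.4, 21.6)
([264.0, 188.0], 569.7, -98.0, 145.0, 24.7, 89.5)
([154.0, 205.0], 510.3, 281.5, 150.6, 107.3, 17.0)
([314.0, 180.0], 596.4, -272.8, 65.7, 53.6, 56.9)
([372.0, 199.0], 514.7, -467.3, 212.7, 28.3, 1.8)
([295.0, 178.0], 604.3, -204.4, 82.0, 55.8, 62.2)
bright
([278.0, 226.0], 431.8, -143.0, 59.8, 35.3, -19.6)
([319.0, 225.0], 432.5, -283.5, 60.2, 36.3, -20.2)
([235.0, 220.0], 452.5, 1.8, 60.6, 35.4, 21.6)
([154.0, 205.0], 509.6, 281.3, 145.8, 107.3, 17.0)
([294.0, 177.0], 602.9, -202.4, 80.9, 51.1, 77.9)
dock46
([154.0, 205.0], 509.0, 280.2, 144.2, 106.4, 17.1)
scene bench z [np.float64(-0.0048), np.float64(-0.0024)]
depthmask
([177.0, 286.0], 507.6, 284.0, 147.3, 112.5, 16.1)
([264.0, 216.0], 450.5, 10.0, 59.9, 44.5, 22.2)
([298.0, 185.0], 430.4, -135.7, 64.9, 41.2, -19.9)
([245.0, 176.0], 585.7, -107.3, 192.3, 73.1, 84.0)
([321.0, 158.0], 430.8, -274.7, 64.9, 43.4, -20.9)
([269.0, 143.0], 592.1, -249.9, 129.2, 75.8, -89.4)
([324.0, 114.0], 521.6, -478.7, 215.1, 51.7, 2.3)
bright
([176.0, 285.0], 510.0, 282.3, 141.3, 107.6, 16.9)
([264.0, 215.0], 452.2, 7.2, 59.1, 37.7, 21.8)
([298.0, 185.0], 431.5, -138.0, 60.9, 36.8, -19.4)
([322.0, 157.0], 431.5, -278.4, 60.4, 37.0, -20.9)
dock46
([176.0, 285.0], 506.6, 284.4, 139.8, 106.4, 16.7)
```

View pics/top0z.png

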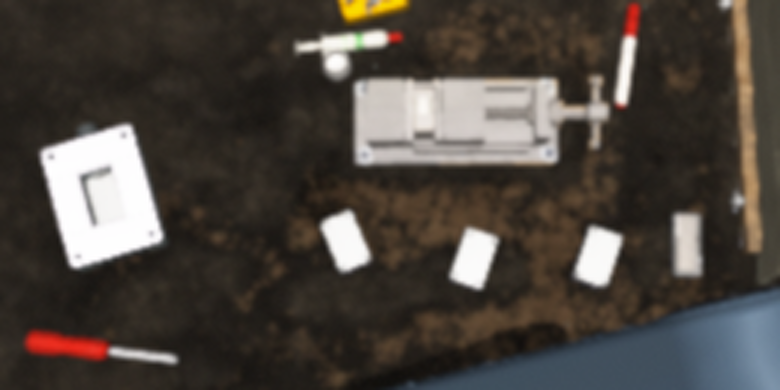

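View pics/scene0z.png

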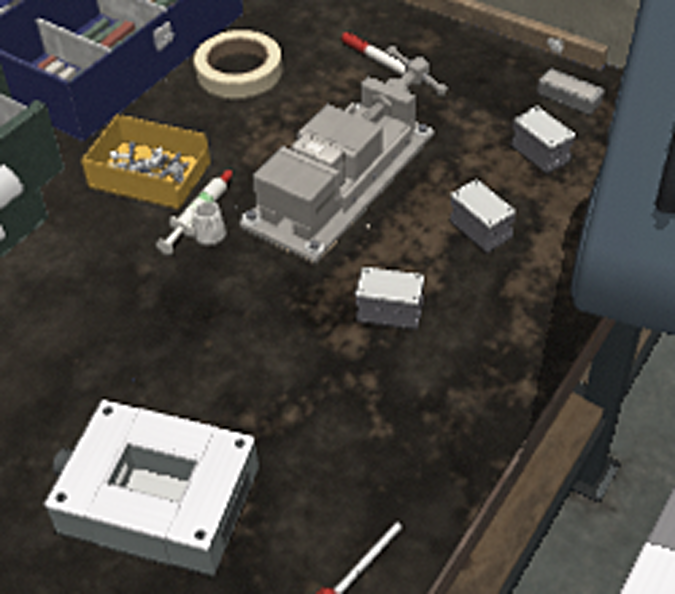

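Both views agree on the layout: the dock is at yaw +17° and the spout is at its far end. Next I refine the centres with sub-pixel edges.

```bash
cat >> h.py <<'E'
def fine(c,box,z,th,L,W,S=6):
    """subpixel: upsample crop, threshold lum, largest contour -> plane; side positions by median in rect frame"""
    u0,v0,u1,v1=box
    g=cv2.cvtColor(c["color"],cv2.COLOR_RGB2GRAY)[v0:v1,u0:u1]
    G=cv2.resize(g,None,fx=S,fy=S,interpolation=cv2.INTER_LINEAR)
    cs,_=cv2.findContours((G>th).astype(np.uint8),cv2.RETR_EXTERNAL,cv2.CHAIN_APPROX_NONE)
    k=max(cs,key=cv2.contourArea)[:,0,:].astype(float)
    uv=(k+.5)/S-.5+[u0,v0]
    p=ray(c,uv,z)*1000
    (cx,cy),(w,h),a=cv2.minAreaRect(p.astype(np.float32))
    if w<h:a+=90
    a=(a+90)%180-90
    ctr=np.array([cx,cy])
    for _ in range(4):
        t=np.radians(a);R=np.array([[np.cos(t),np.sin(t)],[-np.sin(t),np.cos(t)]])
        q=(p-ctr)@R.T
        s={}
        sl=[]
        for nm,ax,sg,hl in(("x+",0,1,L/2),("x-",0,-1,L/2),("y+",1,1,W/2),("y-",1,-1,W/2)):
            o=1-ax; ho=(W if ax==0 else L)/2
            m=(abs(q[:,ax]*sg-hl)<6)&(abs(q[:,o])<.75*ho)
            s[nm]=np.median(q[m,ax])
            if ax==1: sl.append(np.polyfit(q[m,0],q[m,1],1)[0])
        a+=np.degrees(np.mean(sl))
        ctr=ctr+np.array([(s["x+"]+s["x-"])/2,(s["y+"]+s["y-"])/2])@R
    return ctr.round(1),round(s["x+"]-s["x-"],1),round(s["y+"]-s["y-"],1),round(a,1)
E
python3 - <<'E'
import numpy as np
from h import *
c=dict(np.load("pics/top0.npz"))
g=cv2.cvtColor(c["color"],cv2.COLOR_RGB2GRAY)
print(g[220,225:246],g[205,128:182])
for b in((222,205,250,236),(264,212,292,242),(306,211,333,240)):
    print("top",[fine(c,b,.04,th,60,36) for th in(120,140)])
print("dock",[fine(c,(125,172,183,240),.046,th,140,105) for th in(120,140)])
print("stone",fine(c,(340,205,360,238),.022,110,72,30))
c=dict(np.load("pics/scene0.npz"))
g=cv2.cvtColor(c["color"],cv2.COLOR_RGB2GRAY)
print(g[205:235,264])
for b in((245,203,285,238),(282,170,318,210),(303,143,340,180)):
    for th in(160,180):
        try: print("scene",fine(c,b,.04,th,60,36))
        except Exception as e: print(e)
print("dock",[fine(c,(130,250,225,330),.046,th,140,105) for th in(160,190)])
E
```

```text
[ 49  41  37  89 188 239 248 249 249 249 250 250 249 249 247 229 152  77
  52  45  45] [ 33  34  35  36  34  34  33  38  94 199 247 253 253 253 253 253 253 253
 250 231 164 156 215 239 244 244 244 244 245 245 244 244 249 253 253 254
 254 254 254 254 253 243 167  79  50  47  47  45  45  45  47  44  39  38]
top [(array([454. ,   3.1]), np.float64(65.1), np.float64(40.9), np.float64(22.6)), (array([454. ,   3.1]), np.float64(63.6), np.float64(39.4), np.float64(22.7))]
top [(array([ 433.8, -142.3]), np.float64(65.6), np.float64(40.8), np.float64(-19.0)), (array([ 433.7, -142.3]), np.float64(63.9), np.float64(39.3), np.float64(-19.2))]
top [(array([ 434.1, -282.8]), np.float64(65.0), np.float64(41.2), np.float64(-20.2)), (array([ 434.1, -282.8]), np.float64(63.6), np.float64(39.8), np.float64(-20.3))]
dock [(array([508.5, 281.6]), np.float64(146.5), np.float64(111.4), np.float64(16.9)), (array([508.5, 281.7]), np.float64(145.1), np.float64(110.0), np.float64(16.8))]
stone (array([ 449.5, -388.2]), np.float64(72.3), np.float64(30.4), np.float64(-1.0))
[ 68  67  55  41  17 207 227 216 217 217 215 216 216 214 221 223 122  62
  69  70  70  71  76  74  76  43  31  38  42  42]
scene (array([452.3,   7.1]), np.float64(58.3), np.float64(35.2), np.float64(22.1))
scene (array([452.1,   7.1]), np.float64(57.3), np.float64(33.7), np.float64(22.2))
scene (array([ 431.6, -137.9]), np.float64(58.8), np.float64(34.7), np.float64(-20.2))
scene (array([ 431.7, -138. ]), np.float64(57.5), np.float64(33.4), np.float64(-20.5))
scene (array([ 431.5, -278.2]), np.float64(57.8), np.float64(34.4), np.float64(-20.7))
scene (array([ 431.4, -278.2]), np.float64(56.1), np.float64(32.9), np.float64(-21.1))
dock [(array([506.7, 284.6]), np.float64(139.3), np.float64(105.3), np.float64(16.9)), (array([506.7, 284.5]), np.float64(138.2), np.float64(104.2), np.float64(16.9))]
```

Call:
{"api": "carry_out", "payload": {"targets": [[[0.0243,0.0372,-0.0166],-5.36,-1],[[0.0243,0.0372,-0.0166],-5.36,-1],[[0.0243,0.0372,-0.0166],-5.36,-1],[[0.0243,0.0372,-0.0166],-5.36,-1],[[0.0243,0.0372,-0.0166],-5.36,-1],[[0.0243,0.0372,-0.0166],-5.36,-1],[[0.0243,0.0372,-0.0166],-5.36,-1],[[0.0243,0.0372,-0.0166],-5.36,-1],[[0,0,0],0,-1],[[0,0,0],0,-1]], "squeeze": 50}}

```text
time_s: 1.35
tcp_pos: [0.4327, -0.2805, 0.1711]
orientation: [180.0, -0.0, -20.4]
ft_force: [-0.0, -0.4, -0.9]
gripper_width: 1.003
```

Call:
{"api": "carry_out", "payload": {"targets": [[[0,0,-0.03],0,-1],[[0,0,-0.03],0,-1],[[0,0,-0.018],0,-1],[[0,0,0],0,1],[[0,0,0],0,1],[[0,0,0],0,1],[[0,0,0],0,1],[[0,0,0],0,1],[[0,0,0],0,1],[[0,0,0],0,1]], "squeeze": 50}}

```text
time_s: 2.6
tcp_pos: [0.433, -0.281, 0.0944]
orientation: [179.9, -0.1, -20.5]
ft_force: [-1.8, -1.6, 6.3]
gripper_width: 0.411
```

Call:
{"api": "carry_out", "payload": {"targets": [[[0,0,0.012],0,1],[[0,0,0.012],0,1],[[0,0,0.012],0,1],[[0,0,0],0,1],[[0,0,0],0,1],[[0,0,0],0,1],[[0,0,0],0,1]]}}

```text
time_s: 3.48
tcp_pos: [0.4323, -0.2801, 0.1287]
orientation: [-180.0, 0.0, -20.5]
ft_force: [-0.6, -0.2, -0.6]
gripper_width: 0.411
```

```bash
python3 - <<'E'
from plant import bot
import cv2
s=bot.get_state();print(s["ft_force"],s["tcp_pos"],s["torque"])
c=bot.camera("scene");cv2.imwrite("pics/s1.png",cv2.resize(cv2.cvtColor(c["color"],cv2.COLOR_RGB2BGR)[80:280,180:400],None,fx=2.7,fy=2.7))
print(bot.get_state()["ft_force"])
E
```

```text
[-0.61682214 -0.16347791 -0.64463975] [ 0.43232271 -0.28010266  0.12870313] [-0.00146173  0.02850222 -0.00507516]
[ 0.07611089 -0.33128181 -0.75461797]
```

View pics/s1.png

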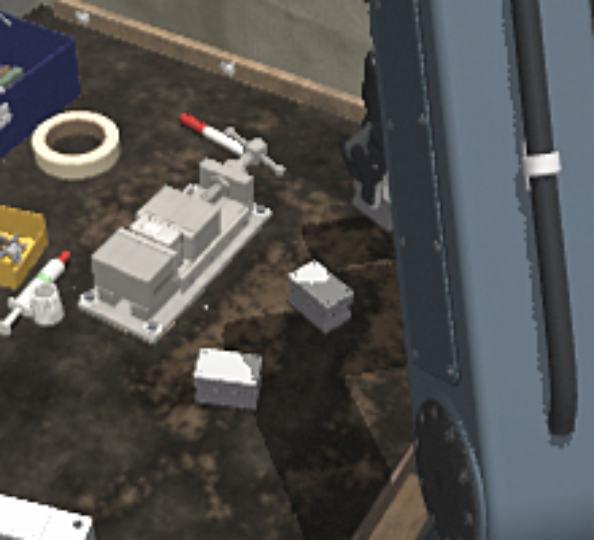

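The arm occludes the held cassette here, and the other two still stand at crop pixels (320,297) and (228,379). The load is only about 0.7 N, so this one is empty, and I'm setting it back.

Call:
{"api": "carry_out", "payload": {"targets": [[[0,0,-0.014],0,1],[[0,0,-0.014],0,1],[[0,0,-0.006],0,1],[[0,0,-0.0015],0,1],[[0,0,0],0,1],[[0,0,0],0,-1],[[0,0,0],0,-1],[[0,0,0],0,-1],[[0,0,0],0,-1],[[0,0,0.025],0,-1],[[0,0,0.03],0,-1],[[0,0,0.02],0,-1]]}}

```text
time_s: 5.03
tcp_pos: [0.4327, -0.2804, 0.1696]
orientation: [180.0, -0.1, -20.5]
ft_force: [0.8, -0.3, 0.1]
gripper_width: 1.001
```

Call:
{"api": "carry_out", "payload": {"targets": [[[0,0.035,0],0.5,-1],[[0,0.035,0],0,-1],[[0,0.035,0],0,-1],[[0,0.0355,0],0,-1],[[0,0,0],0,-1],[[0,0,-0.03],0,-1],[[0,0,-0.03],0,-1],[[0,0,-0.0175],0,-1],[[0,0,0],0,1],[[0,0,0],0,1],[[0,0,0],0,1],[[0,0,0],0,1],[[0,0,0],0,1],[[0,0,0],0,1]]}}

```text
time_s: 6.78
tcp_pos: [0.433, -0.1402, 0.0921]
orientation: [180.0, -0.1, -20.0]
ft_force: [-1.6, -2.0, 6.3]
gripper_width: 0.412
```

Call:
{"api": "carry_out", "payload": {"targets": [[[0,0,0.012],0,1],[[0,0,0.012],0,1],[[0,0,0.012],0,1],[[0,0,0],0,1],[[0,0,0],0,1],[[0,0,0],0,1],[[0,0,0],0,1]]}}

```text
time_s: 7.65
tcp_pos: [0.4323, -0.1397, 0.1267]
orientation: [-180.0, 0.1, -20.0]
ft_force: [0.0, 0.5, -3.1]
gripper_width: 0.411
```

```bash
python3 - <<'E'
from plant import bot
import cv2
s=bot.get_state();print(s["ft_force"],s["tcp_pos"],s["torque"])
c=bot.camera("scene");cv2.imwrite("pics/s2.png",cv2.resize(cv2.cvtColor(c["color"],cv2.COLOR_RGB2BGR)[80:280,180:400],None,fx=2.7,fy=2.7))
print(bot.get_state()["ft_force"])
E
```

```text
[ 0.03273714  0.49190409 -3.10576715] [ 0.43232172 -0.13966784  0.1267478 ] [0.02901757 0.01764372 0.02836668]
[ 0.91439839 -0.21843089 -4.36309799]
```

View pics/s2.png

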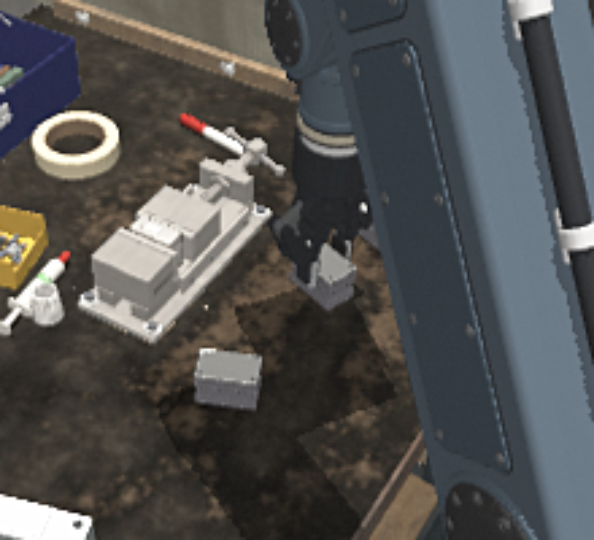

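The wrist force is -3.1 to -4.4 N, so the middle cassette is the full one. The picture shows it held level between the pads at crop pixel (330,283). I'm taking it above the dock.

Call:
{"api": "carry_out", "payload": {"targets": [[[0,0,0.025],0,1],[[0,0,0.03],0,1],[[0.003,0.02,0.018],1.5,1],[[0.006,0.0335,0],3,1],[[0.006,0.0335,0],3,1],[[0.006,0.0335,0],3,1],[[0.006,0.0335,0],3,1],[[0.006,0.0335,0],3,1],[[0.006,0.0335,0],3,1],[[0.006,0.0335,0],3,1],[[0.006,0.0335,0],3,1],[[0.006,0.0335,0],3,1],[[0.006,0.0335,0],3,1],[[0.006,0.0335,0],3,1],[[0.0063,0.0332,0],2.4,1],[[0,0,0],0,1],[[0,0,0],0,1],[[0,0,0],0,1],[[0,0,0],0,1]], "squeeze": 60}}

```text
time_s: 10.07
tcp_pos: [0.5077, 0.2811, 0.2001]
orientation: [180.0, 0.0, 16.8]
ft_force: [0.5, 0.6, -3.2]
gripper_width: 0.407
```

```bash
python3 - <<'E'
from plant import bot
import cv2,numpy as np
s=bot.get_state();print(s["ft_force"],s["tcp_pos"],s["orientation"],s["joint_pos"])
for n in ("scene","top"):
    c=bot.camera(n);np.savez(f"pics/{n}3.npz",**c)
    b=(100,180,300,340) if n=="scene" else (100,130,280,270)
    cv2.imwrite(f"pics/{n}3.png",cv2.resize(cv2.cvtColor(c["color"],cv2.COLOR_RGB2BGR)[b[1]:b[3],b[0]:b[2]],None,fx=3.6,fy=3.6,interpolation=cv2.INTER_CUBIC))
E
```

```text
[ 0.52970857  0.57653371 -3.16801597] [0.50773236 0.28108459 0.20005283] [1.79995179e+02 3.42195736e-02 1.68359340e+01] [ 1.79442483e+01  3.46991442e+01  9.38832470e+01 -5.31704082e-03
  5.14519154e+01  9.11116275e+01]
```

View pics/scene3.png

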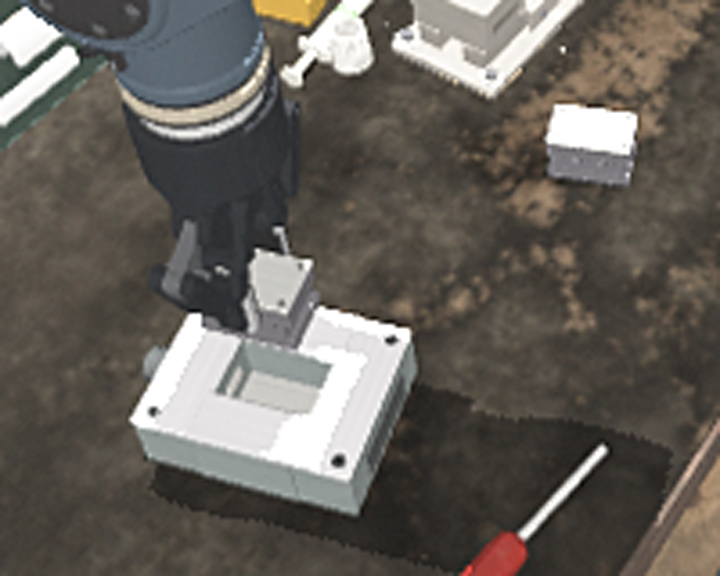

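View pics/top3.png

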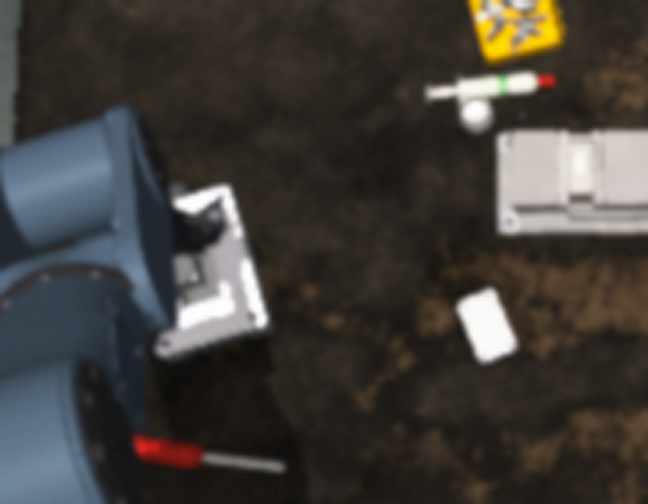

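The scene view shows the lid, at crop (255,250)-(313,262)-(285,312), hanging over the dock. I'm measuring its -x end edge to get the offset along the cassette.

```bash
python3 - <<'E'
import numpy as np,cv2
c=dict(np.load("pics/scene3.npz"))
b=(155,240,200,290)
i=cv2.cvtColor(c["color"],cv2.COLOR_RGB2BGR)[b[1]:b[3],b[0]:b[2]]
i=cv2.resize(i,None,fx=12,fy=12,interpolation=cv2.INTER_LINEAR)
cv2.imwrite("pics/scene3z.png",i)
E
```

```text
(no output)
```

View pics/scene3z.png

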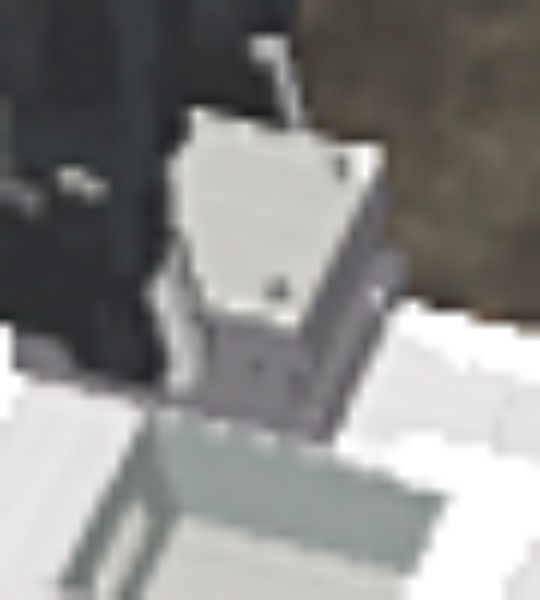

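The zoomed view shows the lid's -x corners at about (385,147) and (303,328) (12x crop). I'm converting these at lid height.

```bash
python3 - <<'E'
import numpy as np
from h import *
c=dict(np.load("pics/scene3.npz"))
uv=np.array([[385,147],[303,328]])
uv=(uv+.5)/12-.5+[155,240]
z=.2001-.0921+.04
t=np.radians(16.85);R=np.array([[np.cos(t),np.sin(t)],[-np.sin(t),np.cos(t)]])
p=ray(c,uv,z)*1000
print("corners",p.round(1),"len",np.linalg.norm(p[1]-p[0]))
tcp=np.array([507.7,281.1]); dockS=np.array([506.7,284.6]); dock=np.array([507.6,283.])
print("rel tcp, in dock axes",((p-tcp)@R.T).round(1)," rel dock(scene)",((p-dockS)@R.T).round(1))
print("dock-tcp in dock axes",((dock-tcp)@R.T).round(1))
# depth check on side
w=world(c);print(w[255,170:186,:].round(3)[::5])
# where the cassette stood vs grasp TCP
t=np.radians(-20);R2=np.array([[np.cos(t),np.sin(t)],[-np.sin(t),np.cos(t)]])
for nm,q in(("top",[433.8,-142.3]),("scene",[431.6,-138.])): print(nm,((np.array(q)-[433,-140.2])@R2.T).round(1))
E
```

```text
corners [[482.9 255.6]
 [470.8 290.9]] len 37.33726529046121
rel tcp, in dock axes [[-31.1 -17.3]
 [-32.4  20.1]]  rel dock(scene) [[-31.2 -20.9]
 [-32.5  16.4]]
dock-tcp in dock axes [0.5 1.8]
[[0.508 0.278 0.145]
 [0.5   0.273 0.145]
 [0.49  0.268 0.146]
 [0.483 0.262 0.144]]
top [ 1.5 -1.7]
scene [-2.1  1.6]
```

In dock axes the cassette needs about +1.5 mm in x and +2.1 mm in y. I apply that and come down to just above the mouth.

Call:
{"api": "carry_out", "payload": {"targets": [[[0.0008,0.0025,-0.02],0.05,1],[[0,0,-0.02],0,1],[[0,0,-0.014],0,1],[[0,0,0],0,1],[[0,0,0],0,1]]}}

```text
time_s: 10.8
tcp_pos: [0.5091, 0.2845, 0.1466]
orientation: [-180.0, -0.1, 17.0]
ft_force: [0.1, -1.4, -3.1]
gripper_width: 0.404
```

```bash
python3 - <<'E'
import numpy as np,cv2
from plant import bot
s=bot.get_state();print(s["ft_force"],s["tcp_pos"],s["orientation"])
c=bot.camera("scene");np.savez("pics/scene4.npz",**c)
b=(145,245,205,305)
i=cv2.cvtColor(c["color"],cv2.COLOR_RGB2BGR)[b[1]:b[3],b[0]:b[2]]
cv2.imwrite("pics/scene4z.png",cv2.resize(i,None,fx=10,fy=10,interpolation=cv2.INTER_LINEAR))
E
```

```text
[ 0.1178295  -1.38102312 -3.09592464] [0.50906507 0.28453348 0.1465944 ] [-1.79999310e+02 -6.43216412e-02  1.69548463e+01]
```

View pics/scene4z.png

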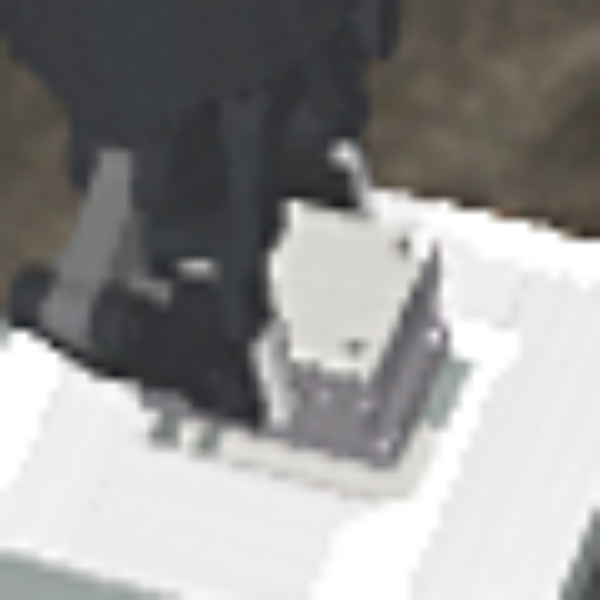

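```bash
python3 - <<'E'
import numpy as np
from h import *
c=dict(np.load("pics/scene4.npz"))
f=lambda L:(np.array(L)+.5)/10-.5+[145,245]
t=np.radians(16.9);R=np.array([[np.cos(t),np.sin(t)],[-np.sin(t),np.cos(t)]])
d=np.array([506.7,284.6])
z=.1466-.0921
print("lid rel dock",((ray(c,f([[437,237],[366,378]]),z+.04)*1000-d)@R.T).round(1))
print("underside corner -x+y rel dock",((ray(c,f([[390,467]]),z)*1000-d)@R.T).round(1))
print("mouth pts",((ray(c,f([[408,495],[300,478],[470,360]]),.046)*1000-d)@R.T).round(1))
# fit of dock again now
print(fine(c,(130,250,225,330),.046,160,140,105) if 0 else "")
E
```

```text
lid rel dock [[-29.2 -16.4]
 [-28.4  19.4]]
underside corner -x+y rel dock [[-26.7  16.8]]
mouth pts [[-30.   17.7]
 [ -5.9  20.2]
 [-30.  -16.9]]
```

Call:
{"api": "carry_out", "payload": {"targets": [[[-0.0006,-0.0013,0],0,1],[[0,0,-0.005],0,1],[[0,0,-0.005],0,1],[[0,0,0],0,1],[[0,0,0],0,1]]}}

```text
time_s: 11.48
tcp_pos: [0.508, 0.2832, 0.1359]
orientation: [180.0, 0.0, 17.0]
ft_force: [-0.1, -0.2, -2.5]
gripper_width: 0.406
```

Underside is now about 2 mm into the mouth with no contact force. I keep lowering gently.

Call:
{"api": "carry_out", "payload": {"targets": [[[0,0,-0.004],0,1],[[0,0,-0.004],0,1],[[0,0,0],0,1],[[0,0,0],0,1]]}}

```text
time_s: 11.98
tcp_pos: [0.508, 0.2831, 0.128]
orientation: [180.0, 0.0, 17.0]
ft_force: [-1.1, 0.2, -3.7]
gripper_width: 0.405
```

Call:
{"api": "carry_out", "payload": {"targets": [[[0,0,-0.003],0,1],[[0,0,-0.003],0,1],[[0,0,0],0,1],[[0,0,0],0,1]]}}

```text
time_s: 12.48
tcp_pos: [0.508, 0.2831, 0.1221]
orientation: [180.0, 0.0, 17.0]
ft_force: [-0.2, 0.2, -2.9]
gripper_width: 0.407
```

Call:
{"api": "carry_out", "payload": {"targets": [[[0,0,-0.002],0,1],[[0,0,-0.0015],0,1],[[0,0,0],0,1],[[0,0,0],0,1]]}}

```text
time_s: 12.98
tcp_pos: [0.5083, 0.2832, 0.1187]
orientation: [-180.0, -0.0, 17.0]
ft_force: [0.5, 1.2, -2.6]
gripper_width: 0.411
```

Call:
{"api": "carry_out", "payload": {"targets": [[[0,0,-0.0015],0,1],[[0,0,0],0,1],[[0,0,0],0,1]]}}

```text
time_s: 13.35
tcp_pos: [0.5085, 0.2833, 0.1179]
orientation: [180.0, -0.1, 17.0]
ft_force: [-0.7, -0.1, 7.0]
gripper_width: 0.409
```

```bash
python3 - <<'E'
import numpy as np,cv2
from plant import bot
s=bot.get_state();print(s["ft_force"],s["tcp_pos"],s["orientation"])
c=bot.camera("scene");np.savez("pics/scene5.npz",**c)
b=(145,245,205,305)
i=cv2.cvtColor(c["color"],cv2.COLOR_RGB2BGR)[b[1]:b[3],b[0]:b[2]]
cv2.imwrite("pics/scene5z.png",cv2.resize(i,None,fx=10,fy=10,interpolation=cv2.INTER_LINEAR))
E
```

```text
[-0.65982044 -0.13291072  7.02792695] [0.50845104 0.283294   0.11792338] [ 1.79999844e+02 -8.99596926e-02  1.69624337e+01]
```

View pics/scene5z.png

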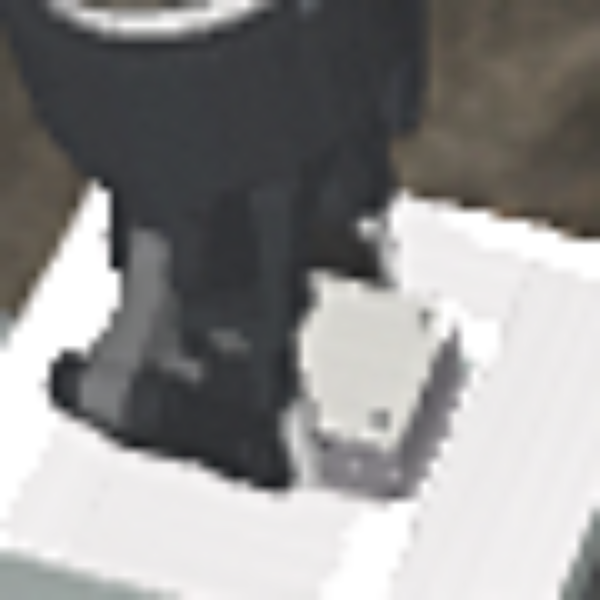

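Contact gave +7 N, about 10 N beyond the cassette's weight, at 20 mm proud: it rests on the catches, and the view shows it level in the mouth. I release, rise and shut the fingers.

Call:
{"api": "carry_out", "payload": {"targets": [[[0,0,0],0,-1],[[0,0,0],0,-1],[[0,0,0],0,-1],[[0,0,0],0,-1],[[0,0,0.02],0,-1],[[0,0,0.03],0,-1],[[0,0,0],0,1],[[0,0,0],0,1],[[0,0,0],0,1],[[0,0,0],0,1],[[0,0,0],0,1],[[0,0,0],0,1],[[0,0,0],0,1]]}}

```text
time_s: 15.02
tcp_pos: [0.508, 0.2831, 0.1671]
orientation: [180.0, 0.0, 17.0]
ft_force: [0.5, -0.2, 0.6]
gripper_width: -0.003
```

```bash
python3 - <<'E'
import numpy as np,cv2
from plant import bot
s=bot.get_state();print(s["ft_force"],s["tcp_pos"],s["gripper_width"])
c=bot.camera("scene");np.savez("pics/scene6.npz",**c)
b=(140,235,210,305)
i=cv2.cvtColor(c["color"],cv2.COLOR_RGB2BGR)[b[1]:b[3],b[0]:b[2]]
cv2.imwrite("pics/scene6z.png",cv2.resize(i,None,fx=8,fy=8,interpolation=cv2.INTER_LINEAR))
from h import *
w=world(c);print((w[280:292,178:186,2]*1000).round(0))
E
```

```text
[ 0.46675934 -0.23447603  0.6084853 ] [0.50801262 0.28313848 0.16705659] -0.0027138445193012747
[[62. 65. 64. 67. 64. 63. 63. 64.]
 [64. 66. 66. 67. 62. 65. 66. 64.]
 [66. 64. 63. 64. 65. 65. 65. 63.]
 [65. 65. 63. 64. 64. 62. 66. 67.]
 [nan 65. 64. 66. 67. 66. 66. 64.]
 [66. 65. 66. 65. 64. 65. 64. 66.]
 [66. 65. 65. 64. 63. 65. 64. 66.]
 [66. 64. 64. 66. 66. 65. 63. 65.]
 [58. 61. 65. 65. 65. 64. 63. 58.]
 [57. 59. 59. 60. 63. 62. 63. 59.]
 [52. 54. 55. 56. 57. 59. 60. 57.]
 [47. 49. 50. 49. 53. 53. 55. 51.]]
```

View pics/scene6z.png

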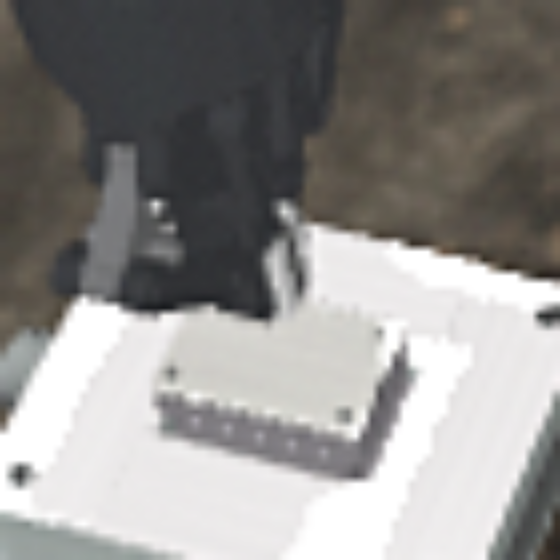

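The cassette stands level in the recess, lid at about 65 mm, 19 mm proud. Next I press with the shut fingers.

Call:
{"api": "carry_out", "payload": {"targets": [[[0,0,-0.012],0,1],[[0,0,-0.012],0,1],[[0,0,-0.003],0,1],[[0,0,-0.002],0,1],[[0,0,-0.001],0,1],[[0,0,-0.001],0,1]]}}

```text
time_s: 15.82
tcp_pos: [0.5067, 0.2828, 0.136]
orientation: [180.0, 0.2, 17.0]
ft_force: [-3.5, -1.8, 3.6]
gripper_width: 0.0
```

Call:
{"api": "carry_out", "payload": {"targets": [[[0,0,-0.0015],0,1],[[0,0,-0.0015],0,1],[[0,0,-0.0015],0,1],[[0,0,-0.0015],0,1]]}}

```text
time_s: 16.32
tcp_pos: [0.5092, 0.2835, 0.1302]
orientation: [-180.0, -0.2, 17.0]
ft_force: [0.6, -0.6, 1.1]
gripper_width: -0.003
```

Call:
{"api": "carry_out", "payload": {"targets": [[[0,0,-0.003],0,1],[[0,0,-0.003],0,1],[[0,0,-0.002],0,1],[[0,0,-0.0015],0,1],[[0,0,-0.001],0,1],[[0,0,0],0,1]]}}

```text
time_s: 17.08
tcp_pos: [0.5079, 0.2831, 0.1195]
orientation: [180.0, 0.0, 17.0]
ft_force: [0.7, -0.6, 0.3]
gripper_width: -0.001
```

Call:
{"api": "carry_out", "payload": {"targets": [[[0,0,-0.001],0,1],[[0,0,-0.001],0,1],[[0,0,-0.0005],0,1],[[0,0,0],0,1]]}}

```text
time_s: 17.58
tcp_pos: [0.5081, 0.2832, 0.1187]
orientation: [180.0, -0.0, 17.0]
ft_force: [-2.9, -0.7, 9.6]
gripper_width: -0.002
```

Call:
{"api": "carry_out", "payload": {"targets": [[[0,0,-0.001],0,1],[[0,0,0],0,1],[[0,0,0],0,1]]}}

```text
time_s: 17.95
tcp_pos: [0.5081, 0.2832, 0.1186]
orientation: [180.0, -0.1, 17.0]
ft_force: [-4.3, -1.8, 15.3]
gripper_width: 0.001
```

Call:
{"api": "carry_out", "payload": {"targets": [[[0,0,0.02],0,1],[[0,0,0.04],0,1],[[0,0,0.05],0,1],[[0,-0.04,0.02],0,1],[[-0.01,-0.05,0],0,1],[[-0.01,-0.05,0],0,1],[[-0.01,-0.05,0],0,1],[[0,0,0],0,1],[[0,0,0],0,1],[[0,0,0],0,1]]}}

```text
time_s: 19.2
tcp_pos: [0.4783, 0.0942, 0.2461]
orientation: [-180.0, -0.0, 17.1]
ft_force: [-0.4, 0.3, -0.1]
gripper_width: -0.001
```

```bash
python3 - <<'E'
import numpy as np,cv2
from plant import bot
from h import *
s=bot.get_state();print(s["ft_force"],s["tcp_pos"])
for n in("scene","top"):
    c=bot.camera(n);np.savez(f"pics/{n}7.npz",**c)
    i=cv2.cvtColor(c["color"],cv2.COLOR_RGB2BGR); cv2.imwrite(f"pics/{n}7.png",i)
    if n=="scene": cv2.imwrite("pics/scene7z.png",cv2.resize(i[240:325,125:230],None,fx=7,fy=7))
    else: cv2.imwrite("pics/top7z.png",cv2.resize(i[140:270,120:380],None,fx=3,fy=3))
    w=world(c)
    for L in((176,285),(150,295)) if n=="scene" else ((154,205),(145,195)):
        u,v=L;print(n,L,np.nanmean(w[v-3:v+4,u-3:u+4,2])*1000)
E
```

```text
[-0.38399401  0.27074465 -0.14321374] [0.47828933 0.09416984 0.24614448]
scene (176, 285) 44.20156712375202
scene (150, 295) 44.33059653940785
top (154, 205) 55.647404456559805
top (145, 195) 45.12500162586885
```

View pics/scene7z.png

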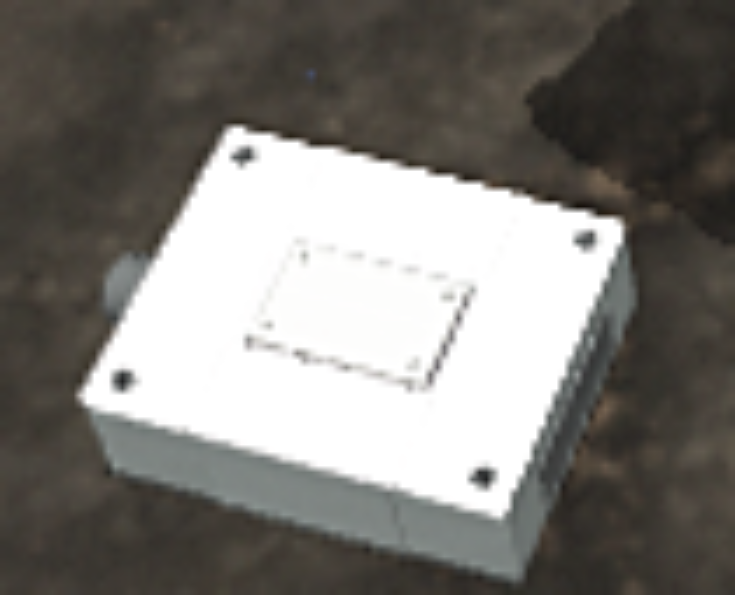

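View pics/scene7.png

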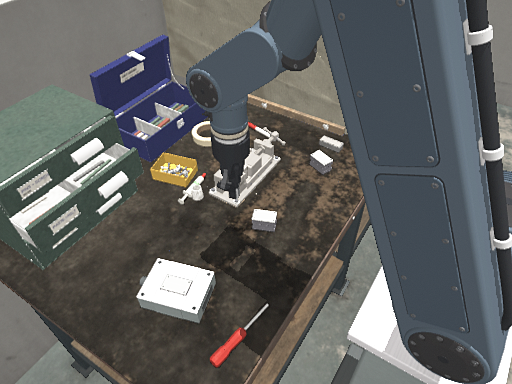

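View pics/top7z.png

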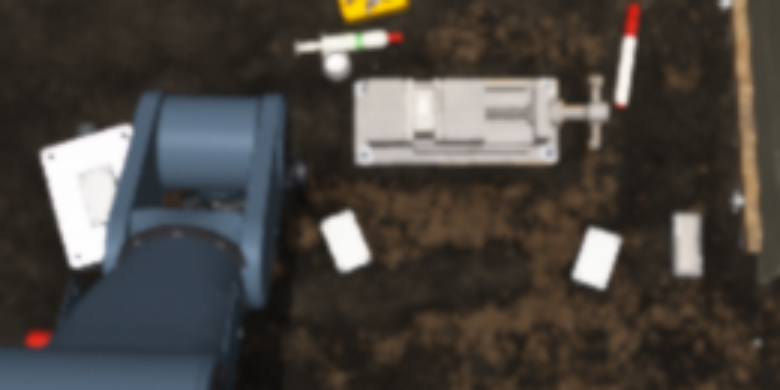

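The lid is flush: 44.2 mm against 44.3 mm for the deck in the same view. Both empties stand upright at top-crop (345,240) and (597,258), and the oilstone, cup and driver haven't moved. Handing in.

```bash
python3 - <<'E'
from plant import bot
print(bot.finish_job()); print(bot.get_state()["time_s"])
E
```

```text
the job is handed in; nothing more can be done
None
the job is handed in; nothing more can be done
```

The full cassette is home in the feeder dock with its lid flush, and the job was handed in at about 19 s of the 64 s. No verdict was reported.

- **Finding the full one:** I weighed the right cassette (about 0.7 N, empty) and put it back where it stood. The middle one read 3.1–4.4 N, so it is the full one. I did not lift the left one, since only one is full.
- **Docking:** I set the full cassette into the recess until it rested on the catches. With the gripper off it, its lid stood about 19 mm proud. I then pressed it home with the shut fingers. It stopped at flush height, and I held up to about 15 N on it there.
- **Last checks:** The scene camera gave the lid at 44.2 mm and the deck at 44.3 mm. Both empties look upright on the bench. The oilstone, cup and screwdriver look unmoved, and the gripper is clear of everything.
- **Disagreements:** The two cameras differed by about 2–5 mm in absolute position. I used the average, plus a check of the lid against the dock in the scene view. In the last top view the depth at the lid read 55.6 mm, probably because the arm was covering part of it. I relied on the scene view for flushness, and I could not measure the force on the seat plate.

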